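# Drain a rinsed sampling-line elbow over the funnel

### The arm

A 6-joint arm with a two-finger parallel gripper is mounted at the origin on the work surface. World frame = base frame: x ahead of the robot, y to its left, z up, the work surface at z = 0. Lengths are in m, angles in rad, forces in N, time in s.
With the tool pointing down it reaches from about 0.325 to 0.85 m from the base axis. Payload 15.5 kg.
Tool frame: the origin (TCP) lies midway between the tips of the shut fingers; the grasp point (between the pads) lies manip.grip_point_offset behind it (manip.grip_point_offset is the distance from the TCP to the grasp point, in m); z points along the fingers, y is the line along which they close (so a half turn about z gives the same grasp; the last joint's range is limited). The gripper opens to 91 mm and grips with 3 to 60 N. Pads are 32 mm wide; open, the fingers measure 118 mm over their backs; the gripper's body (76 mm by 178 mm) begins 60 mm behind the grasp point.
Start: joints at [1.03, 0.494, 1.345, -0, 1.302, -0.096], TCP at [0.269, 0.564, 0.214] pointing down, gripper open.
Joint ranges: [-2.91, 2.91], [-0.82, 2.16], [0.22, 2.67], [-1.22, 4.37], [0.12, 2.79], [-3.08, 3.08]. Speed limits (rad/s): [1.89, 1.89, 2.57, 3.01, 3.01, 3.01].

### API

Orientations are given as a rotation vector (axis times angle).
In Python, from rig import manip gives the robot as it stands.
- The arm moves only by the shell command python3 -m jog 'ROWS' [FORCE]. ROWS is JSON, a list of rows, each a list of 3 entries, a list of its own where there are three numbers: the opening, from 0 (shut) to 1 (fully open), then the shift along the world's x, y, z in mm, then the turn, a rotation vector about the world's x, y, z in rad. A call has 1 to 8 rows; each row is the pose to reach, as a shift and turn from the pose commanded when the call began; what a row does not reach only later rows make up. A row lasts 1/12 s, in which the tool goes at most 41.7 mm and 7.16 degrees, less where a joint would pass 70% of its speed; a pose out of reach is approached as far as the arm can. A call with a gripper value outside its range is refused whole. The fingers move at their own pace and stop on an object; FORCE is the grip in N (left out, the last holds). Time passes only in rows, so rows that repeat a pose let the fingers close. It gives the time, the measured TCP pose, the force, the opening and the grip force at its end, in the units of the state.
- manip.sense(): the state, without advancing time (a new reading comes with each control period).
- manip.read_camera(name): name is "scene" or "top"; returns a dict with "pixels" (384x512x3 uint8, red, green, blue), "depth" (384x512 float32, m along the optical axis (not along the pixel's ray), 0 where there is no reading), "fx", "fy", "cx", "cy" (pixels), "extrinsics" (4x4, takes a point from world to camera coordinates). Camera axes: x right, y down, z forward; pixel columns grow to the right and rows downward; lengths in m; the calibration is good to about 2 mm. A picture is of the moment at which its call begins.
- manip.hand_in(): hands the job in; it is judged then, once.
The state is a dict: "t": time; "q": joint angles; "joint_velocities": joint speeds; "effort": joint torques, N m; "ee_pos": TCP position; "tcp_rot": TCP orientation; "contact_force": force on the tool from outside, world axes, zero at the start; "moment": the same for the moment, N m; "gripper_width": opening from 0.0 (shut) to 1.0 (fully open); "grasp_force": force on a finger pad.
Only numpy, scipy, OpenCV 4.12 (cv2) and the standard library are available. Lean on these libraries where they do the work, as an engineer would, in place of code of your own. Each camera call takes 0.05 s, during which the arm holds its last target. There are 200 camera calls.

### The job

Take the cover plate off the rinse box and lay it down gently, flat on the bench with the handle up, then draw the bronze pipe elbow up off the spigot inside. Hold the elbow over the aluminium funnel, no more than a hand's breadth above the rim and not touching it, tipped so that both of its open mouths point down into the funnel at about 45 degrees and it can drain. Finish still holding it there, and leave the valves, the vial and the filter disc where they are.

Things in the scene. Friction and masses are not known exactly. Their poses are not given: they have to be found in the camera images.
- rinse_box: Fixed grey open-topped box, 150 x 150 mm, 80 mm high, walls 5 mm, left or right of the robot. Origin: centre of underside, z up. Mid-floor spigot: 36 mm wide shoulder, top 16 mm above bench, then a pin 14 mm across, 20 mm tall. 16 mm square posts in the corners x = y = 60 mm and x = y = -60 mm carry 8 mm locating pins rising 15 mm above the box's top edge.
- cover: Loose aluminium plate 150 x 150 x 5 mm, 0.27 to 0.47 kg, on the box's top edge, two 11 mm holes over the pins; it hides the elbow. Origin: centre of underside, z up. Bridge handle on top: 10 mm round bar along y, 80 mm between its legs, centre line 38 mm above the underside. Bench between box and funnel, within 0.6 m ahead of the robot, is free for laying it down.
- cover_handle (a point): Middle of the cover's handle bar, on its centre line; axes as the cover's. The bar runs along y, so the fingers close along x.
- elbow: Bronze 90 degree elbow, 0.2 to 0.4 kg, on the spigot (20 mm engaged). Body a 30 mm cube, legs 26 mm across with 32 mm beads at the open mouths, 42 mm from the origin. Origin: body centre, 58 mm above bench at start. Legs run along -z (down, on the spigot) and -x (level at start, roughly towards the robot). Grip the flat +y and -y faces from above, about 40 N so that it cannot swing.
- mouth_low (a point): Centre of the mouth of the leg along the elbow's -z (on the spigot at the start); axes as the elbow's.
- mouth_side (a point): Centre of the mouth of the leg along the elbow's -x (level at the start); axes as the elbow's.
- funnel: Polished aluminium funnel fixed on a stand over a sloped steel chute that runs to its +x into a low tray. Origin: on the bench under the funnel's axis; z up. Mouth 174 mm inside diameter, 180 mm outside, rim 178 mm above the bench. Two posts at y = +-105 mm are 154 mm tall; base plate 100 x 240 mm.
- funnel_rim (a point): Centre of the funnel's mouth, in the plane of its rim, 178 mm above the bench; z up.
- valve_1: Steel ball valve, 70 mm long with a flat lever that overhangs its +x end by 22 mm, 46 mm tall, lying on the bench beyond the work; leave alone. Origin: centre of its underside, pipe axis along x.
- valve_2: Second, identical steel ball valve; leave alone. Origin: centre of its underside, pipe axis along x.
- vial: Cobalt blue glass vial, 28 mm diameter, 68 mm tall, standing; leave alone. Origin: centre of its underside, z up.
- filter_disc: Dark grey silicon carbide filter disc, 52 mm diameter, 20 mm thick, lying flat; leave alone. Origin: centre of its underside.
Not all that is in view belongs to the job. There is more than one size of the cover; the job needs the middle-sized. What is shaped like the rinse_box but green is not meant.

How it is judged:
On the way, in this order (a step that is already met when the one before it is completed fails the run):
1. the cover plate lies flat on the bench, handle up, let go (height (world z) of cover below 0.006 m and angle between cover's own z axis and vertical below 0.06 rad and linear speed of cover below 0.03 m/s and contact force between the fingers and cover below 0.1 N), for 0.2 s.
2. the elbow is drawn up off the spigot in the fingers (z of elbow in the frame of rinse_box above 0.09 m and contact force between the fingers and elbow above 1 N), for 0.2 s.
At the end, for the whole second after the job is handed in: Fingers hold the elbow still, off the funnel; both mouths within 75 mm of the funnel axis, 12 to 150 mm above its rim, legs 25 degrees or more below level; cover flat on the bench (within 6 mm, 0.06 rad), handle up, at rest, let go; valves, vial, disc within 20 mm of start (all of step 1 and horizontal distance between each of mouth_low, mouth_side and funnel_rim below 0.075 m and z of mouth_low in the frame of funnel_rim between 0.012 and 0.15 m and z of mouth_side in the frame of funnel_rim between 0.012 and 0.15 m and contact force between the fingers and elbow above 1 N and contact force between elbow and funnel below 0.1 N and angle between elbow's own z axis and vertical below 1.13 rad and angle between elbow's own x axis and vertical below 1.13 rad and linear speed of elbow below 0.03 m/s and angular speed of elbow below 0.2 rad/s and distance of each of valve_1, valve_2, vial, filter_disc from where it was at the start of the episode below 0.02 m); the arm keeps its last pose, push and grip.
It fails at once if the cover plate is dropped (falls free faster than 0.7 m/s) (linear speed of cover above 0.7 m/s and contact force between the fingers and cover below 0.1 N).
It fails at once if a valve, the vial or the filter disc is shifted by more than 30 mm (distance of any of valve_1, valve_2, vial, filter_disc from where it was at the start of the episode above 0.03 m).
It also fails if it takes over 64 s, if anything falls off the work surface, if the arm or the gripper's body presses on something with over 40 N, if the wrist force passes 120 N, or if a joint passes its speed limit or range.

## Working session

There is one attempt and no reset: what is moved stays moved. The work goes in short steps, Python scripts to look and compute and a shell command to move; the robot and the scene stay as the last step left them, time stands still between calls to the robot, and variables do not carry over. Pictures are saved under pics/ and viewed, at most 10 in all, crops included, and the job is handed in when it is done.

```bash
ls; mkdir -p pics; cat > h.py <<'E'
import numpy as np, cv2
from rig import manip
def cam(n):
    c=manip.read_camera(n); return c
def pts(c):
    v,u=np.mgrid[0:384,0:512]; z=c["depth"]
    P=np.stack([(u-c["cx"])/c["fx"]*z,(v-c["cy"])/c["fy"]*z,z,np.ones_like(z)],-1)
    return (P@np.linalg.inv(c["extrinsics"]).T)[...,:3]
def save(c,name): cv2.imwrite("pics/"+name,cv2.cvtColor(c["pixels"],cv2.COLOR_RGB2BGR))
E
python3 - <<'E'
from h import *
np.set_printoptions(precision=4,suppress=True)
print(manip.grip_point_offset, manip.sense())
ims=[]
for n in("scene","top"):
    c=cam(n); np.savez(n+"0.npz",**c); save(c,n+"0.png"); print(n,np.linalg.inv(c["extrinsics"]),c["fx"],(c["depth"]==0).mean())
E
```

```text
pics
0.0188 {'t': 0.0, 'q': array([ 1.0305,  0.4942,  1.3461,  0.    ,  1.3025, -0.0955]), 'joint_velocities': array([-0.0009,  0.0009,  0.0001,  0.0027,  0.0003,  0.0013]), 'effort': array([  0.    , -87.8808, -38.1846,   0.0706,   0.0534,  -0.0001]), 'ee_pos': array([0.2687, 0.5639, 0.2133]), 'tcp_rot': array([-0.6929, -3.0638,  0.0018]), 'contact_force': array([0.5244, 0.0318, 0.5671]), 'moment': array([-0.0047,  0.0293, -0.028 ]), 'grasp_force': 0.0, 'gripper_width': 1.000989518893805}
scene [[-0.5408  0.4667 -0.6998  1.1899]
 [ 0.8411  0.3068 -0.4454  0.4607]
 [ 0.0068 -0.8295 -0.5584  0.7148]
 [ 0.      0.      0.      1.    ]] 400.4870712837685 0.0039520263671875
top [[ 0.0218 -0.9928  0.1179  0.3163]
 [-0.9997 -0.0225 -0.0044 -0.0163]
 [ 0.0071 -0.1178 -0.993   1.4189]
 [ 0.      0.      0.      1.    ]] 394.5930474067988 0.004267374674479167
```

View pics/scene0.png

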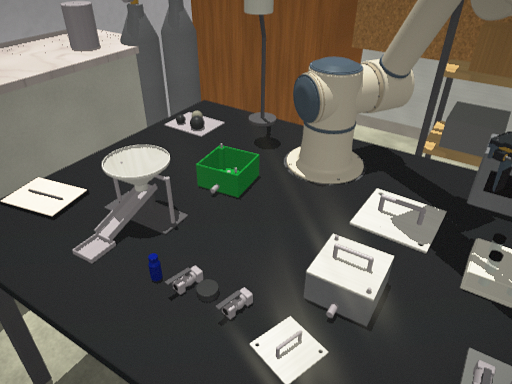

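View pics/top0.png

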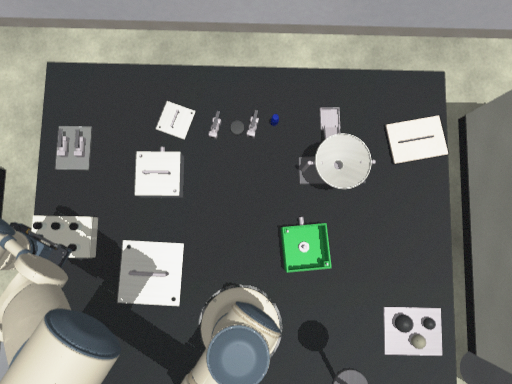

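Candidates: plate on grey box at top (159,173) / scene (348,275), large plate on bench at top (151,273), small one at top (176,120), and a board at top (417,139). The box is the grey one, top (159,173), not the green one, top (305,247). I expect the plate on the grey box is the one. I'll measure the sizes and check with a crop.

```bash
python3 - <<'E'
from h import *
np.set_printoptions(precision=4,suppress=True)
for n in("top","scene"):
    c=dict(np.load(n+"0.npz")); P=pts(c); hsv=cv2.cvtColor(c["pixels"],cv2.COLOR_RGB2HSV)
    m=((hsv[...,2]>100)&(hsv[...,1]<70)).astype(np.uint8)
    seeds={"top":{"box":(145,160),"large":(130,250),"small":(170,130),"board":(400,140)},"scene":{"box":(330,260),"large":(380,230),"small":(275,350)}}[n]
    for k,(u,v) in seeds.items():
        z0=P[v,u,2]; nn,l=cv2.connectedComponents((m&(abs(P[...,2]-z0)<.006)).astype(np.uint8))
        mm=(l==l[v,u])
        q=P[mm]; r=cv2.minAreaRect((q[:,:2]*1000).astype(np.float32))
        print(n,k,"z",np.median(q[:,2]),"ctr",r)
        if k in("box","large"):
            d=np.linalg.norm(P[...,:2]-np.array(r[0])/1000,axis=-1)
            h=P[(d<.055)&(P[...,2]>z0+.02)&(P[...,2]<z0+.06)]
            hh=h[h[:,2]>np.percentile(h[:,2],50)]
            print("  handle",len(h),np.percentile(h[:,2],[5,50,95]),cv2.minAreaRect((h[:,:2]*1000).astype(np.float32)),h.mean(0),np.median(hh,0))
    # funnel rim
    q=P[(P[...,2]>.168)&(P[...,2]<.19)&(P[...,1]<-.15)&(P[...,1]>-.5)&(P[...,0]>.2)&(P[...,0]<.7)]
    print("rim",len(q),np.percentile(q[:,2],[50,99]),cv2.minEnclosingCircle((q[:,:2]*1000).astype(np.float32)))
c=dict(np.load("top0.npz"));t=cv2.resize(c["pixels"][90:320,90:250],None,fx=2.6,fy=2.6,interpolation=2)[...,::-1]
cv2.imwrite("pics/crop1.png",t)
E
```

```text
top box z 0.08578748904518396 ctr ((524.3463134765625, 293.0017395019531), (149.77146911621094, 151.5311279296875), 1.2440892457962036)
  handle 81 [0.1174 0.1217 0.1263] ((523.119384765625, 291.7646789550781), (8.241918563842773, 87.51496124267578), 0.6952357888221741) [0.5231 0.2915 0.1217] [0.5232 0.2941 0.1236]
top large z 0.007057599927753788 ctr ((180.4237060546875, 319.23931884765625), (218.7001495361328, 219.77154541015625), 88.0976791381836)
  handle 110 [0.0538 0.0603 0.063 ] ((182.7774658203125, 319.6170959472656), (108.635498046875, 14.558114051818848), 87.98080444335938) [0.1835 0.3176 0.0592] [0.1836 0.3204 0.062 ]
top small z 0.005251165243349343 ctr ((734.7582397460938, 256.11846923828125), (116.71405029296875, 115.94429779052734), 71.29569244384766)
top board z 0.013263710483379598 ctr ((682.0537109375, -628.9673461914062), (150.21231079101562, 208.0744171142578), 11.438127517700195)
rim 393 [0.1733 0.1827] ((562.619873046875, -320.76177978515625), 90.52184295654297)
scene box z 0.08651253804832837 ctr ((520.868408203125, 292.6109619140625), (156.2499542236328, 150.94998168945312), 0.8406358361244202)
  handle 220 [0.111  0.122  0.1252] ((523.9346313476562, 293.021240234375), (88.90274810791016, 11.399206161499023), 89.23048400878906) [0.5248 0.2948 0.1207] [0.5241 0.2944 0.1239]
scene large z 0.009847296330301902 ctr ((181.3717041015625, 316.6496276855469), (214.99063110351562, 222.3274383544922), 88.33415985107422)
  handle 224 [0.0431 0.0602 0.0649] ((184.50880432128906, 316.6405944824219), (109.11319732666016, 16.033130645751953), 89.91419219970703) [0.1852 0.3157 0.0584] [0.1842 0.3177 0.063 ]
scene small z 0.005743192482498549 ctr ((733.2111206054688, 254.07736206054688), (117.16895294189453, 117.61869812011719), 71.00776672363281)
rim 650 [0.1748 0.1813] ((562.6256103515625, -319.791259765625), 91.94586181640625)
```

View pics/crop1.png

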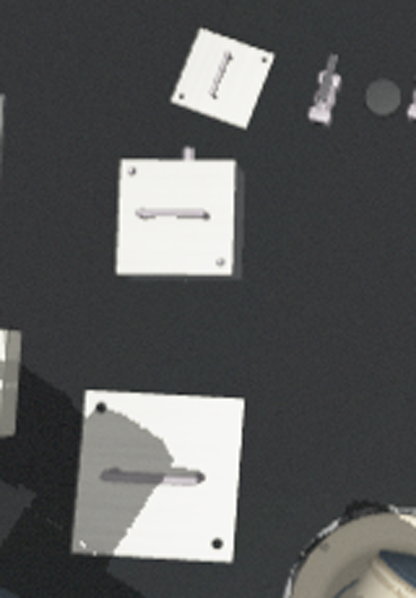

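The crop shows the plate on the grey box (crop 177,215; top 159,173). It measures 150 mm, against 220 mm for the large one and 117 mm for the small one, so it is the middle size. Both views put the handle at about (0.524, 0.2935, 0.118). I'll move above it now.

```bash
python3 -m jog '[[1,[40,-42,10],[0,0,-0.12]],[1,[120,-130,10],[0,0,-0.5]],[1,[255,-270,10],[0,0,-1.113]],[1,[255,-270,10],[0,0,-1.113]],[1,[255,-270,10],[0,0,-1.113]],[1,[255,-270,10],[0,0,-1.113]],[1,[255,-270,10],[0,0,-1.113]],[1,[255,-270,10],[0,0,-1.113]]]'
cat > st.py <<'E'
from h import *
from scipy.spatial.transform import Rotation as R
np.set_printoptions(precision=4,suppress=True)
s=manip.sense(); M=R.from_rotvec(s["tcp_rot"]).as_matrix()
print("t",s["t"],"p",s["ee_pos"],"z",M[:,2],"y az deg",np.degrees(np.arctan2(M[1,1],M[0,1])),"q",s["q"],"F",s["contact_force"],s["gripper_width"],s["grasp_force"])
E
python3 st.py
```

```text
t: 0.77
ee_pos: [0.4983, 0.3204, 0.2235]
tcp_rot: [-2.078, -2.356, 0.001]
contact_force: [0.4, 0.5, -0.7]
gripper_width: 1.003
grasp_force: 0.0
t 0.7667 p [0.4983 0.3204 0.2235] z [-0.0003 -0.0001 -1.    ] y az deg 7.150674214870179 q [0.4707 0.4387 1.4156 0.     1.2877 0.3459] F [ 0.412   0.4766 -0.6816] 1.002828972382833 0.0
```

```bash
python3 -m jog '[[1,[25.5,-27,0],[0,0,-0.112]],[1,[25.5,-27,0],[0,0,-0.112]],[1,[25.5,-27,-40],[0,0,-0.112]],[1,[25.5,-27,-80],[0,0,-0.112]],[1,[25.5,-27,-105],[0,0,-0.112]],[1,[25.5,-27,-124],[0,0,-0.112]],[1,[25.5,-27,-124],[0,0,-0.112]],[1,[25.5,-27,-124],[0,0,-0.112]]]' 40; python3 st.py
```

```text
t: 1.43
ee_pos: [0.5223, 0.2951, 0.0992]
tcp_rot: [-2.2, -2.242, 0.003]
contact_force: [0.7, -0.4, 1.1]
gripper_width: 0.998
grasp_force: 0.0
t 1.4333 p [0.5223 0.2951 0.0992] z [-0.0019 -0.0008 -1.    ] y az deg 1.0945412037728657 q [0.4147 0.5884 1.5313 0.     1.0238 0.3956] F [ 0.6902 -0.4144  1.0958] 0.9979400186316499 0.0
```

Close on the bar, then lift slowly.

```bash
python3 -m jog '[[0,[0,0,0],[0,0,0]],[0,[0,0,0],[0,0,0]],[0,[0,0,0],[0,0,0]],[0,[0,0,0],[0,0,0]],[0,[0,0,0],[0,0,0]],[0,[0,0,0],[0,0,0]],[0,[0,0,0],[0,0,0]],[0,[0,0,0],[0,0,0]]]' 45; python3 -m jog '[[0,[0,0,0],[0,0,0]],[0,[0,0,0],[0,0,0]],[0,[0,0,5],[0,0,0]],[0,[0,0,12],[0,0,0]],[0,[0,0,20],[0,0,0]],[0,[0,0,30],[0,0,0]],[0,[0,0,40],[0,0,0]],[0,[0,0,40],[0,0,0]]]' ;python3 st.py
```

```text
t: 2.1
ee_pos: [0.5228, 0.2953, 0.0997]
tcp_rot: [2.2, 2.242, 0.0]
contact_force: [0.9, 0.4, -0.4]
gripper_width: 0.447
grasp_force: 0.0
t: 2.77
ee_pos: [0.5239, 0.2957, 0.1422]
tcp_rot: [2.199, 2.242, 0.005]
contact_force: [0.5, -0.0, -4.0]
gripper_width: 0.1
grasp_force: 45.0
t 2.7667 p [0.5239 0.2957 0.1422] z [ 0.003   0.0013 -1.    ] y az deg 1.0899035152466534 q [ 0.4147  0.535   1.4919 -0.      1.1114  0.3957] F [ 0.5168 -0.0428 -4.0497] 0.10024144450994323 44.99900758266449
```

It was gripped late, so I'll check where the bar sits in the fingers.

```bash
python3 - <<'E'
from h import *
np.set_printoptions(precision=4,suppress=True)
c=cam("scene"); P=pts(c); save(c,"s1.png")
m=(c["pixels"].min(-1)>90)&(abs(P[...,0]-.53)<.1)&(abs(P[...,1]-.295)<.1)&(P[...,2]>.09)&(P[...,2]<.16)
q=P[m]; h,e=np.histogram(q[:,2],bins=np.arange(.09,.16,.003)); print(dict(zip(e.round(3),h)))
z=e[h.argmax()]+.0015; q=q[abs(q[:,2]-z)<.01]; A=np.c_[q[:,:2],np.ones(len(q))]; print(np.linalg.lstsq(A,q[:,2],rcond=None)[0],q.mean(0))
t=cv2.resize(c["pixels"][170:340,250:450],None,fx=3,fy=3,interpolation=2)[...,::-1];cv2.imwrite("pics/c2.png",t)
E
```

```text
{np.float64(0.09): np.int64(3), np.float64(0.093): np.int64(0), np.float64(0.096): np.int64(0), np.float64(0.099): np.int64(0), np.float64(0.102): np.int64(0), np.float64(0.105): np.int64(31), np.float64(0.108): np.int64(834), np.float64(0.111): np.int64(1892), np.float64(0.114): np.int64(37), np.float64(0.117): np.int64(12), np.float64(0.12): np.int64(10), np.float64(0.123): np.int64(14), np.float64(0.126): np.int64(8), np.float64(0.129): np.int64(11), np.float64(0.132): np.int64(10), np.float64(0.135): np.int64(9), np.float64(0.138): np.int64(8), np.float64(0.141): np.int64(20), np.float64(0.144): np.int64(33), np.float64(0.147): np.int64(56), np.float64(0.15): np.int64(9), np.float64(0.153): np.int64(0), np.float64(0.156): np.int64(0)}
[-0.     -0.0001  0.1116] [0.5419 0.3003 0.1115]
```

View pics/c2.png

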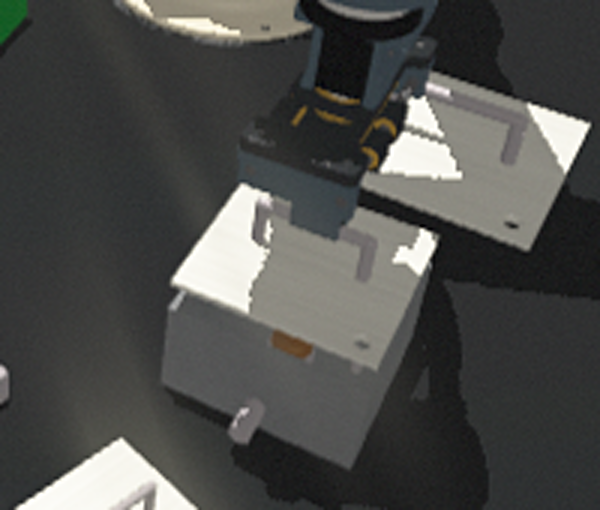

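The bar (pixel 315,225 in the crop) sits almost at the finger tips, with the plate level and only about 25 mm up. I'll set it back on the pins and regrasp deeper.

```bash
python3 -m jog '[[0,[0,0,-8],[0,0,0]],[0,[-0.5,0,-14],[0,0,0]],[0,[-0.5,0,-19],[0,0,0]],[0,[-0.5,0,-23],[0,0,0]],[0,[-0.5,0,-24],[0,0,0]],[0,[-0.5,0,-24],[0,0,0]],[0,[-0.5,0,-24],[0,0,0]],[0,[-0.5,0,-24],[0,0,0]]]' ;python3 st.py
```

```text
t: 3.48
ee_pos: [0.5215, 0.2951, 0.1164]
tcp_rot: [-2.2, -2.242, 0.001]
contact_force: [-11.3, -3.5, 26.7]
gripper_width: 0.097
grasp_force: 45.0
t 3.4833 p [0.5215 0.2951 0.1164] z [-0.001  -0.0002 -1.    ] y az deg 1.0948994122572684 q [0.4152 0.5653 1.5189 0.0003 1.0583 0.396 ] F [-11.2601  -3.5186  26.7325] 0.09710256631200526 45.008379220962524
```

```bash
python3 -m jog '[[0.3,[0,0,1],[0,0,0]],[0.3,[0,0,1],[0,0,0]],[0.3,[0,0,1],[0,0,0]],[0.3,[0,0,-6],[0,0,0]],[0.3,[0,0,-13],[0,0,0]],[0.3,[0,0,-16],[0,0,0]],[0.3,[0,0,-16],[0,0,0]],[0.3,[0,0,-16],[0,0,0]]]' ;python3 st.py
python3 -m jog '[[0,[0,0,0],[0,0,0]],[0,[0,0,0],[0,0,0]],[0,[0,0,0],[0,0,0]],[0,[0,0,0],[0,0,0]],[0,[0,0,0],[0,0,0]],[0,[0,0,0],[0,0,0]],[0,[0,0,0],[0,0,0]],[0,[0,0,0],[0,0,0]]]' 50; python3 st.py
```

```text
t: 4.15
ee_pos: [0.5221, 0.2951, 0.0991]
tcp_rot: [-2.2, -2.242, 0.001]
contact_force: [-0.6, 0.4, -0.3]
gripper_width: 0.3
grasp_force: 0.0
t 4.15 p [0.5221 0.2951 0.0991] z [-0.0008 -0.0004 -1.    ] y az deg 1.0888373240149583 q [ 0.415   0.5879  1.5328 -0.      1.0218  0.396 ] F [-0.5859  0.4207 -0.2849] 0.2996610017957711 0.0
t: 4.82
ee_pos: [0.5224, 0.2953, 0.0999]
tcp_rot: [2.2, 2.242, 0.0]
contact_force: [-2.0, 0.4, 4.8]
gripper_width: 0.099
grasp_force: 50.0
t 4.8167 p [0.5224 0.2953 0.0999] z [ 0.0003  0.0001 -1.    ] y az deg 1.0896271673964986 q [0.415  0.5868 1.5324 0.     1.022  0.396 ] F [-1.964   0.42    4.8311] 0.0992582451631096 50.00138998031616
```

```bash
python3 -m jog '[[0,[0,0,6],[0,0,0]],[0,[0,0,15],[0,0,0]],[0,[0,0,28],[0,0,0]],[0,[0,0,42],[0,0,0]],[0,[0,0,54],[0,0,0]],[0,[0,0,60],[0,0,0]],[0,[-5,-15,60],[0,0,0]],[0,[-12,-38,60],[0,0,0]]]' >/dev/null;python3 st.py
python3 -m jog '[[0,[-8,-26,0],[0,0,0]],[0,[-16,-53,0],[0,0,0]],[0,[-24,-80,0],[0,0,0]],[0,[-32,-107,0],[0,0,0]],[0,[-40,-134,0],[0,0,0]],[0,[-48,-160,-10],[0,0,0]],[0,[-54,-180,-20],[0,0,0]],[0,[-58,-195,-30],[0,0,0]]]' >/dev/null;python3 st.py
```

```text
t 5.4833 p [0.5108 0.2582 0.1603] z [ 0.0017  0.001  -1.    ] y az deg 1.1787841588479029 q [0.3636 0.4772 1.5449 0.0003 1.1174 0.3429] F [ 0.4985 -1.0339 -3.3357] 0.09959629589821604 49.999746680259705
t 6.15 p [0.4515 0.0607 0.1297] z [ 0.0003 -0.0002 -1.    ] y az deg 1.0470268047231142 q [ 0.0026  0.3781  1.853  -0.0002  0.9102 -0.0155] F [ 1.2899 -0.5632 -3.7852] 0.10030251496633809 49.999417662620544
```

```bash
python3 -m jog '[[0,[0,-5,-12],[0,0,0]],[0,[0,-8,-30],[0,0,0]],[0,[0,-10,-50],[0,0,0]],[0,[0,-10,-68],[0,0,0]],[0,[0,-10,-84],[0,0,0]],[0,[0,-10,-96],[0,0,0]],[0,[0,-10,-103],[0,0,0]],[0,[0,-10,-106],[0,0,0]]]' >/dev/null;python3 st.py
python3 -m jog '[[0,[0,0,-1],[0,0,0]],[0,[0,0,-2],[0,0,0]],[0,[0,0,-3],[0,0,0]],[0,[0,0,-3],[0,0,0]]]' >/dev/null;python3 st.py
```

```text
t 6.8167 p [0.4521 0.0522 0.023 ] z [-0.0011  0.     -1.    ] y az deg 1.084151828393445 q [-0.0163  0.5756  1.9479 -0.      0.6192 -0.0352] F [-0.4323  0.6531 -3.448 ] 0.09750121107040768 49.9991512298584
t 7.15 p [0.4526 0.0523 0.021 ] z [ 0.0008 -0.     -1.    ] y az deg 1.0915293815661054 q [-0.0162  0.5795  1.9494 -0.      0.6119 -0.0352] F [-0.0148 -0.4195 -3.4374] 0.09670611610770462 49.99906361103058
```

```bash
python3 -m jog '[[0,[0,0,-1],[0,0,0]],[0,[0,0,-2],[0,0,0]],[0,[0,0,-2],[0,0,0]],[0,[0,0,-2],[0,0,0]]]' >/dev/null;python3 st.py
```

```text
t 7.4833 p [0.4528 0.0523 0.0199] z [ 0.0019 -0.     -1.    ] y az deg 1.0931401283193074 q [-0.0161  0.5818  1.9505  0.      0.6075 -0.0352] F [-4.0641  0.278  29.1431] 0.09473404435253445 50.007734298706055
```

```bash
python3 -m jog '[[0.4,[0,0,0.5],[0,0,0]],[0.4,[0,0,0.5],[0,0,0]],[0.4,[0,0,0.5],[0,0,0]],[0.4,[0,0,0.5],[0,0,0]],[0.4,[0,0,0.5],[0,0,0]],[0.4,[0,0,0.5],[0,0,0]]]' >/dev/null;python3 st.py
python3 -m jog '[[0.4,[0,0,15],[0,0,0]],[0.4,[0,0,35],[0,0,0]],[0.4,[0,0,70],[0,0,0]],[0.55,[0,0,110],[0,0,0]],[0.55,[-20,-20,150],[0,0,0]],[0.55,[-40,-50,180],[0,0,0]],[0.55,[-40,-80,180],[0,0,0]],[0.55,[-40,-80,180],[0,0,0]]]' >/dev/null;python3 st.py
python3 - <<'E'
from h import *
np.set_printoptions(precision=4,suppress=True)
from scipy.spatial.transform import Rotation
for n in("top","scene"):
    c=cam(n);np.savez(n+"1.npz",**c);P=pts(c);hsv=cv2.cvtColor(c["pixels"],cv2.COLOR_RGB2HSV)
    q=P[(hsv[...,2]>110)&(abs(P[...,0]-.45)<.11)&(abs(P[...,1]-.05)<.11)&(P[...,2]<.02)&(P[...,2]>0)]
    print(n,"cover z",np.median(q[:,2]),np.linalg.lstsq(np.c_[q[:,:2],np.ones(len(q))],q[:,2],rcond=None)[0])
    m=(hsv[...,1]>80)&(hsv[...,0]<28)&(abs(P[...,0]-.52)<.075)&(abs(P[...,1]-.294)<.075)
    q=P[m];print("elbow",len(q),q.mean(0),np.percentile(q[:,2],[1,50,99]))
    t=q[q[:,2]>.069];print("top",len(t),t.mean(0),cv2.minAreaRect((t[:,:2]*1000).astype(np.float32)),"all",cv2.minAreaRect((q[:,:2]*1000).astype(np.float32)))
    r,cc=np.argwhere(m).mean(0).astype(int)
    x=c["pixels"][r-45:r+45,cc-55:cc+55];cv2.imwrite("pics/e_%s.png"%n,cv2.resize(x,None,fx=4,fy=4,interpolation=2)[...,::-1])
a=[cv2.imread("pics/e_%s.png"%n) for n in("top","scene")];cv2.imwrite("pics/e.png",cv2.resize(np.hstack(a),(800,327)))
E
```

```text
t 7.9833 p [0.4523 0.0523 0.0191] z [-0.0001 -0.     -1.    ] y az deg 1.0905969860923015 q [-0.0162  0.5835  1.9506 -0.      0.6077 -0.0352] F [0.1381 0.4247 0.9477] 0.39890129792899953 0.0
t 8.65 p [ 0.4125 -0.0323  0.2016] z [ 0.0043 -0.0024 -1.    ] y az deg 0.9342231882732956 q [-0.2215  0.2112  1.853  -0.0016  1.0727 -0.237 ] F [ 0.7673  0.3833 -1.0401] 0.5461963251724123 0.0
top cover z 0.005735038667060488 [-0.0028  0.0006  0.0071]
elbow 156 [0.51   0.2941 0.0678] [0.0227 0.0715 0.0795]
top 105 [0.5114 0.2967 0.0738] ((509.1559753417969, 297.0059814453125), (28.623424530029297, 53.80604553222656), 69.15097045898438) all ((509.78369140625, 296.5863037109375), (28.95448112487793, 55.31195068359375), 69.17102813720703)
scene cover z 0.007484145662086994 [-0.0077 -0.0018  0.0111]
elbow 487 [0.5209 0.2983 0.06  ] [0.0217 0.0668 0.0766]
top 219 [0.5149 0.2977 0.0735] ((536.9078979492188, 296.0442810058594), (40.55200958251953, 106.50416564941406), 87.38500213623047) all ((520.3876953125, 297.5779113769531), (42.978485107421875, 138.47598266601562), 85.74398040771484)
```

View pics/e.png

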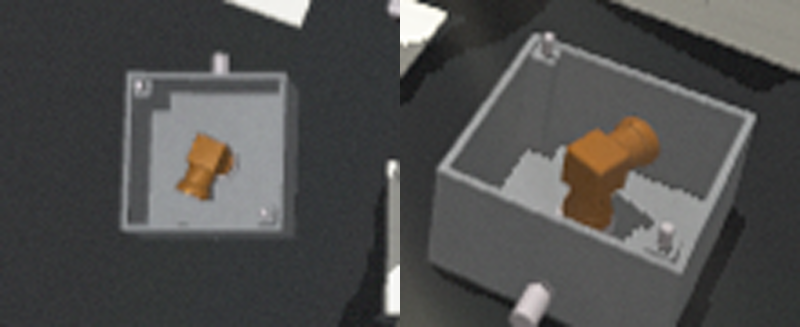

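Top view (left): the body top is at (208,152) in the crop, and the side leg runs to about (195,188), i.e. towards −x,+y. The scene view (right) confirms that the elbow is upright on the spigot, and the cover is flat on the bench. I'll refine the yaw with the two views.

```bash
python3 - <<'E'
from h import *
np.set_printoptions(precision=4,suppress=True)
for n in("top","scene"):
    c=dict(np.load(n+"1.npz"));P=pts(c);hsv=cv2.cvtColor(c["pixels"],cv2.COLOR_RGB2HSV)
    m=((hsv[...,1]>80)&(hsv[...,0]<28)&(np.hypot(P[...,0]-.518,P[...,1]-.295)<.055)).astype(np.uint8)
    k,l,s,ct=cv2.connectedComponentsWithStats(m); i=1+s[1:,4].argmax(); m=l==i
    q=P[m]; print(n,len(q),"ctr pix",ct[i], "rect",cv2.minAreaRect((q[:,:2]*1000).astype(np.float32)))
    nx=np.cross(cv2.Sobel(P,cv2.CV_64F,1,0),cv2.Sobel(P,cv2.CV_64F,0,1)); nz=abs(nx[...,2])/np.linalg.norm(nx,axis=-1)
    for sel in (m&(P[...,2]>.070),m&(P[...,2]>.069)&(nz>.93)):
        t=P[sel]; r=cv2.minAreaRect((t[:,:2]*1000).astype(np.float32)); e=np.linalg.eigh(np.cov(t[:,:2].T)); print(" n",len(t),"mean",t.mean(0),r,"pca az",np.degrees(np.arctan2(*e[1][::-1,1])),e[0]*1e6)
    # leg axis: crest points per slice along az 159
    a=np.radians(159);d=np.array([np.cos(a),np.sin(a)]);w=q[:,:2]-[.5225,.293];s1=w@d;s2=w@[-d[1],d[0]]
    for lo in np.arange(-.02,.05,.008):
        k=(s1>=lo)&(s1<lo+.008)&(q[:,2]>.05)
        if k.sum()>3: print("  s %.3f n %d  lat %.4f..%.4f zmax %.4f"%(lo+.004,k.sum(),s2[k].min(),s2[k].max(),q[k,2].max()))
    b=P[(abs(P[...,2]-.08)<.004)&(abs(P[...,0]-.523)<.09)&(abs(P[...,1]-.293)<.09)]
    print(" box",cv2.minAreaRect((b[:,:2]*1000).astype(np.float32)))
E
```

```text
top 156 ctr pix [157.9551 177.2756] rect ((509.78369140625, 296.5863037109375), (28.95448112487793, 55.31195068359375), 69.17102813720703)
 n 93 mean [0.5128 0.2959 0.0744] ((509.1559753417969, 297.0059814453125), (28.623424530029297, 53.80604553222656), 69.15097045898438) pca az 159.6184284334178 [ 60.3256 261.1276]
 n 16 mean [0.5164 0.2967 0.0757] ((510.20947265625, 295.40142822265625), (20.265596389770508, 42.49526596069336), 72.86219024658203) pca az 153.309893574413 [ 34.9344 137.1288]
  s -0.016 n 5  lat -0.0094..0.0091 zmax 0.0797
  s -0.008 n 23  lat -0.0129..0.0156 zmax 0.0794
  s 0.000 n 24  lat -0.0132..0.0157 zmax 0.0784
  s 0.008 n 24  lat -0.0133..0.0153 zmax 0.0802
  s 0.016 n 19  lat -0.0095..0.0127 zmax 0.0778
  s 0.024 n 17  lat -0.0102..0.0119 zmax 0.0774
  s 0.032 n 20  lat -0.0098..0.0154 zmax 0.0770
  s 0.040 n 14  lat -0.0117..0.0152 zmax 0.0765
 box ((523.5232543945312, 292.98944091796875), (146.48562622070312, 151.88551330566406), 1.2502803802490234)
scene 485 ctr pix [351.8969 271.899 ] rect ((510.5082702636719, 298.15618896484375), (30.724567413330078, 58.
[... 241 characters left out ...]
.0744] ((512.09765625, 295.3216247558594), (22.21128273010254, 52.30349349975586), 79.70689392089844) pca az 160.88008532963545 [ 36.1761 151.1855]
  s -0.016 n 91  lat -0.0143..0.0137 zmax 0.0755
  s -0.008 n 53  lat -0.0159..0.0126 zmax 0.0771
  s 0.000 n 48  lat -0.0157..0.0139 zmax 0.0765
  s 0.008 n 48  lat -0.0148..0.0130 zmax 0.0766
  s 0.016 n 21  lat -0.0139..0.0137 zmax 0.0749
  s 0.024 n 30  lat -0.0127..0.0085 zmax 0.0742
  s 0.032 n 54  lat -0.0156..0.0149 zmax 0.0753
  s 0.040 n 26  lat -0.0158..0.0103 zmax 0.0771
 box ((522.3114624023438, 292.33251953125), (155.2412872314453, 150.84323120117188), 1.0582441091537476)<stdin>:8: RuntimeWarning: invalid value encountered in divide
```

```bash
python3 -m jog '[[0.6,[110,326,0],[0,0,1.188]],[0.6,[110,326,0],[0,0,1.188]],[0.6,[110,326,0],[0,0,1.188]],[0.6,[110,326,0],[0,0,1.188]],[0.6,[110,326,0],[0,0,1.188]],[0.6,[110,326,0],[0,0,1.188]],[0.6,[110,326,0],[0,0,1.188]],[0.6,[110,326,0],[0,0,1.188]]]' 40 >/dev/null;python3 st.py
```

```text
t 9.4167 p [0.518  0.2916 0.198 ] z [-0.0017 -0.0006 -1.    ] y az deg 58.831513447691385 q [ 0.4121  0.4669  1.4424  0.0002  1.234  -0.6147] F [ 0.5526 -0.7771  0.5544] 0.6022459068869863 0.0
```

```bash
python3 -m jog '[[0.6,[3,2,0],[0,0,0.178]],[0.6,[3,2,0],[0,0,0.178]],[0.6,[3,2,-10],[0,0,0.178]],[0.6,[3,2,-10],[0,0,0.178]]]' >/dev/null;python3 st.py
```

```text
t 9.75 p [0.5203 0.2906 0.1864] z [-0.0034 -0.0014 -1.    ] y az deg 68.52049262489084 q [ 0.4091  0.4817  1.4511  0.0001  1.2124 -0.7869] F [-1.2803 -1.0233 -0.9889] 0.6018871736164949 0.0
```

```bash
python3 -m jog '[[0.6,[1,2,-25],[0,0,0.008]],[0.6,[1,2,-55],[0,0,0.008]],[0.6,[1,2,-85],[0,0,0.008]],[0.6,[1,2,-100],[0,0,0.008]],[0.6,[1,2,-110],[0,0,0.008]],[0.6,[1,2,-110],[0,0,0.008]],[0.6,[1,2,-110],[0,0,0.008]]]' >/dev/null;python3 st.py
```

```text
t 10.3333 p [0.5228 0.2921 0.0792] z [-0.0005 -0.0002 -1.    ] y az deg 68.97277359995526 q [ 0.4098  0.6131  1.5515  0.      0.9775 -0.794 ] F [-0.0482  0.246   0.6953] 0.5986552343322843 0.0
```

```bash
python3 -m jog '[[0.6,[0,1,-12],[0,0,0]],[0.6,[0,1,-25],[0,0,0]],[0.6,[0,1,-35],[0,0,0]],[0.6,[0,1,-39],[0,0,0]],[0.6,[0,1,-39],[0,0,0]],[0.6,[0,1,-39],[0,0,0]]]' >/dev/null;python3 st.py
python3 -m jog '[[0.2,[0,1,0],[0,0,0]],[0.2,[0,1,0],[0,0,0]],[0.2,[0,1,0],[0,0,0]],[0.2,[0,1,0],[0,0,0]],[0,[0,1,0],[0,0,0]],[0,[0,1,0],[0,0,0]],[0,[0,1,0],[0,0,0]],[0,[0,1,0],[0,0,0]]]' 42 >/dev/null;python3 st.py
```

```text
t 10.8333 p [0.523  0.2932 0.0404] z [ 0.0001  0.0001 -1.    ] y az deg 69.03601073204419 q [ 0.4114  0.6682  1.5765  0.      0.8967 -0.7936] F [0.0985 0.7838 0.7695] 0.5946004207564184 0.0
t 11.5 p [0.523  0.2942 0.0404] z [ 0.0004  0.0002 -1.    ] y az deg 69.04049563344913 q [ 0.4128  0.6686  1.5754  0.      0.8972 -0.7922] F [-1.2335 -0.8245  6.5445] 0.32552335681211614 41.99898183345795
```

```bash
python3 -m jog '[[0,[0,0,5],[0,0,0]],[0,[0,0,12],[0,0,0]],[0,[0,0,20],[0,0,0]],[0,[0,0,30],[0,0,0]],[0,[0,0,45],[0,0,0]],[0,[0,0,65],[0,0,0]],[0,[0,0,95],[0,0,0]],[0,[0,0,125],[0,0,0]]]' >/dev/null;python3 st.py
python3 -m jog '[[0,[0,0,30],[0,0,0]],[0,[0,0,60],[0,0,0]],[0,[0,0,90],[0,0,0]],[0,[0,0,105],[0,0,0]],[0,[0,0,105],[0,0,0]],[0,[0,0,105],[0,0,0]]]' >/dev/null;python3 st.py
python3 - <<'E'
from h import *
c=cam("scene");x=c["pixels"][60:330,200:460];cv2.imwrite("pics/g.png",cv2.resize(x,None,fx=2.2,fy=2.2,interpolation=2)[...,::-1])
E
```

```text
t 12.1667 p [0.5224 0.2938 0.1668] z [-0.0008 -0.0004 -1.    ] y az deg 69.03992211892265 q [ 0.4128  0.5061  1.4676 -0.      1.1688 -0.7921] F [ 0.3516  0.0611 -3.2652] 0.32510664749211327 41.99781060218811
t 12.6667 p [0.5229 0.2941 0.271 ] z [ 0.0015  0.0007 -1.    ] y az deg 69.04260201833698 q [ 0.4128  0.4087  1.3304  0.      1.4009 -0.7922] F [-1.8278  0.9272 -3.7361] 0.3315543654925205 41.99731707572937
```

View pics/g.png

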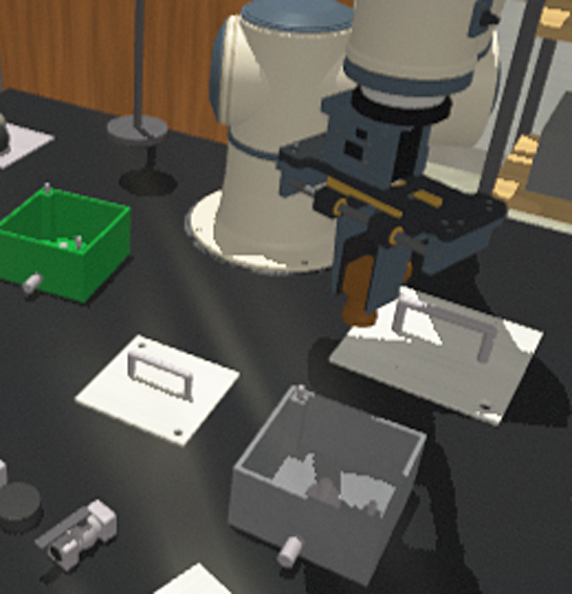

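The elbow is upright in the fingers (crop 362,290) and off the spigot. I'll swing it to the funnel and tilt it along the way.

```bash
python3 -m jog '[[0,[1,-12,5],[0,0,0]],[0,[3,-35,12],[0,0,0]],[0,[6,-65,20],[0,0,0]],[0,[9,-98,20],[0,0,0]],[0,[12,-131,20],[0,0,0]],[0,[15,-164,20],[-0.03,-0.08,0]],[0,[18,-197,20],[-0.06,-0.16,0]],[0,[21,-230,20],[-0.09,-0.24,0]]]' >/dev/null;python3 st.py
python3 -m jog '[[0,[3,-33,0],[-0.03,-0.08,0]],[0,[6,-66,0],[-0.06,-0.16,0]],[0,[9,-99,0],[-0.09,-0.24,0]],[0,[12,-132,0],[-0.12,-0.32,0]],[0,[15,-165,0],[-0.15,-0.4,0]],[0,[18,-195,0],[-0.18,-0.46,0]],[0,[20,-215,0],[-0.19,-0.49,0]],[0,[21,-225,0],[-0.19,-0.49,0]]]' >/dev/null;python3 st.py
```

```text
t 13.3833 p [0.5433 0.0617 0.2893] z [ 0.2388 -0.0913 -0.9668] y az deg 69.0484606046212 q [ 0.0743  0.2063  1.618  -0.1233  1.0855 -1.0859] F [ 0.8416  0.6478 -4.0781] 0.3282431488576455 41.99649631977081
t 14.05 p [ 0.5622 -0.1633  0.2877] z [ 0.6553 -0.2546 -0.7112] y az deg 68.90459491443164 q [-0.3951  0.1305  2.0225  0.083   0.2098 -1.6728] F [-0.8965  0.3507 -2.7801] 0.3228806473122341 41.997604966163635
```

```bash
python3 -m jog '[[0,[2,-20,0],[0,0,0]],[0,[5,-50,0],[0,0,0]],[0,[7,-80,0],[0,0,0]],[0,[9,-110,0],[0,0,0]],[0,[11,-140,0],[0,0,0]],[0,[13,-158,0],[0,0,0]],[0,[13,-162,-10],[0,0,0]],[0,[13,-162,-20],[0,0,0]]]' >/dev/null;python3 st.py
python3 -m jog '[[0,[0,0,-8],[0,0,0]],[0,[0,0,-12],[0,0,0]],[0,[0,0,-12],[0,0,0]],[0,[0,0,-12],[0,0,0]]]' >/dev/null;python3 st.py
python3 - <<'E'
from h import *
np.set_printoptions(precision=4,suppress=True)
ims=[]
for n in("scene","top"):
    c=cam(n);P=pts(c);hsv=cv2.cvtColor(c["pixels"],cv2.COLOR_RGB2HSV)
    m=(hsv[...,1]>80)&(hsv[...,0]<28)&(np.hypot(P[...,0]-.5625,P[...,1]+.32)<.09)&(P[...,2]>.2)&(P[...,2]<.32)
    q=P[m];print(n,len(q),q.min(0),q.max(0),q.mean(0))
    ims.append(cv2.resize(c["pixels"][60:260,60:260] if n=="scene" else c["pixels"][70:270,240:440],(400,400),interpolation=2)[...,::-1])
    f=P[(hsv[...,2]>110)&(abs(P[...,0]-.45)<.11)&(abs(P[...,1]-.05)<.11)&(P[...,2]<.02)&(P[...,2]>0)];print("cover",len(f),np.median(f[:,2]))
cv2.imwrite("pics/f.png",np.hstack(ims))
E
```

```text
t 14.7167 p [ 0.5767 -0.3253  0.269 ] z [ 0.6563 -0.2541 -0.7104] y az deg 68.91326806223178 q [-0.7421  0.2717  1.8897  0.8502  0.3481 -2.663 ] F [ 0.3563  1.3409 -2.7884] 0.32726064612198397 41.997621059417725
t 15.05 p [ 0.577  -0.3228  0.257 ] z [ 0.6565 -0.2515 -0.7112] y az deg 69.049025270133 q [-0.7388  0.2899  1.9067  0.9251  0.3265 -2.7413] F [ 0.0768  0.7334 -2.0138] 0.3289914123010334 41.99760675430298
scene 245 [ 0.5291 -0.3417  0.2321] [ 0.6039 -0.2915  0.2915] [ 0.5734 -0.3149  0.259 ]
cover 1902 0.007399638374379569
top 127 [ 0.5064 -0.3434  0.2431] [ 0.6013 -0.2559  0.319 ] [ 0.5698 -0.3179  0.2785]
cover 1580 0.005930342509079423
```

View pics/f.png

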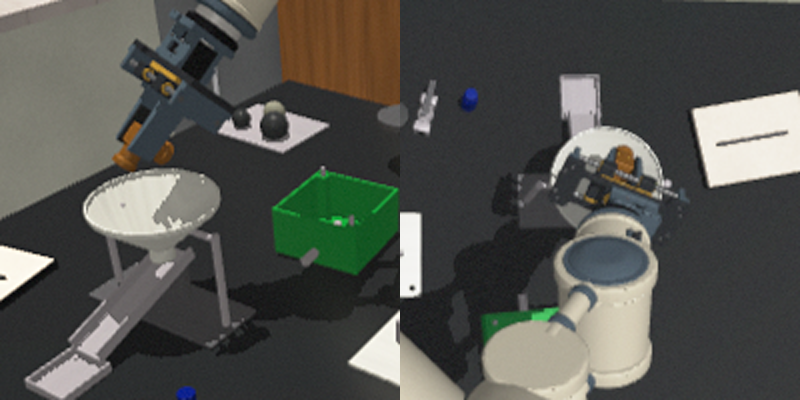

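The elbow (crop 140,148) is over the funnel with both mouths pointing down. They are about 60 mm above the rim and clear of it, and the cover is flat. I'll let it settle and hand in.

```bash
python3 -m jog '[[0,[0,0,0],[0,0,0]],[0,[0,0,0],[0,0,0]],[0,[0,0,0],[0,0,0]],[0,[0,0,0],[0,0,0]],[0,[0,0,0],[0,0,0]],[0,[0,0,0],[0,0,0]]]' && python3 -c "
from rig import manip;print(manip.hand_in())"
```

```text
t: 15.65
ee_pos: [0.5779, -0.3229, 0.2582]
tcp_rot: [0.429, 2.327, -0.178]
contact_force: [0.7, 1.2, -2.5]
gripper_width: 0.33
grasp_force: 42.0
the job is handed in; nothing more can be done
None
```

I handed the job in at 15.65 s: the cover lies flat on the bench with its handle up and let go, and the gripper holds the elbow over the funnel, both mouths about 60 mm above the rim and tipped down at about 45 degrees; the hand-in gave no verdict, and I did not re-measure the valves, vial or disc, though no move went near them.

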